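# Pack the small oil sample in its wooden box and close the drop-in lid

### The job

Pack the smaller of the two oil bottles: take it out of the sloping rack and lay it gently in the wooden box on its rests, cap toward the end with the turn button. Then lay the lid on the box a few centimetres short of its recess, from the end away from the turn button, slide it along until it drops in flush (do not lower it straight in from above), and swing the turn button across over the lid to lock it. Leave the larger bottle in the rack and everything else where it is.

Things in the scene. Friction and masses are not known exactly. Their poses are not given: they have to be found in the camera images.
- gift_box: Open box of pale wood, fixed to the table, 231 x 138 mm, rim 74 mm high. Origin on the table under the centre of the lid's recess; x along its length toward the end with the turn button, z up. Inside 188 (x) x 110 (y) mm, floor 8 mm above the table. Outer end faces at x = -108 mm and, at the button end, x = +123 mm
- recess (a point): Centre of the lid's recess in the box's rim, at the level of its ledge, 66 mm above the table; axes as the box's. The recess is 202 (x) x 124 (y) mm, 8 mm deep, its ledge 7 mm wide all round. The rim outside it is 7 mm wide, but 22 mm wide at the button end
- bottle_rest (a point): Where the small bottle's mid-point comes to lie in the box: above the box's centre, 37.5 mm over the table, bottle axis along x; axes as the box's. Under it two low V rests (22 mm long, at x = -62 and +4 mm) and a neck rest (x = 58 to 76 mm), within 21 mm of the centre line, at most 22 mm above the table; the V rests' battens run across the floor, 12 mm above the table
- button_pivot (a point): Pivot of the turn button: on the middle of the wide end rim (x = +112 mm, y = 0 of the box), at mid-height of the bar, 81.5 mm above the table; axes as the box's. The button is a wooden bar 68 mm long, 16 mm wide, 12 mm thick, round ends, turning about a vertical screw at its middle, 1.5 mm above the rim
- turn_button (a joint): Angle of the turn button. 0 = along the end rim (box y), clear of the lid; it turns anticlockwise seen from above to a stop at 1.571, where the half that began at the box's +y points to -x, over the lid. Slight friction (0.04 N m), no spring: it stays where it is left
- lid_grip (a point): Lid: flat wooden panel 197 (x) x 119 (y) x 8 mm, 180 g, loose on the table at the start, with a wooden grip rail across its middle: 20 (x) x 84 (y) mm, 32 mm above the panel. This point is the lid's centre, 26 mm above its underside, inside the rail; the rail's top is 14 mm above it, the panel's top 18 mm below it. x along the lid, z up; its two ends are alike
- lid: The same lid; origin at the centre of its underside
- small_mid (a point): Smaller oil bottle (glass, round, 167 mm long, 52 mm across, about 240 g) lying in one channel of the rack, cap up the slope. Point on its axis, half-way along (83.5 mm from its bottom); z points to its cap. Body straight to 95 mm from the bottom, then narrows; the cap, its last 22 mm, is 30 mm across. Balances 70 mm from its bottom
- small_bottle: The same small bottle; origin at the centre of its bottom, z to its cap
- small_cap (a point): The same bottle's cap: on its axis, 155 mm from its bottom
- large_mid (a point): The larger oil bottle (196 mm long, 58 mm across), lying in the rack's other channel, to be left there. Point on its axis, half-way along; z points to its cap
- bottle_rack: Plywood rack, fixed, 168 x 184 mm, with two V channels side by side (centre lines y = -46 and +46 mm) rising 35 degrees toward its +x, a low stop board at their lower ends. Origin on the table under its middle, z up. The channels' sides reach 21 mm either side of the centre line and end 16 mm below a bottle's axis: both flanks of a bottle stand free
- stapler: red and black desk stapler, 138 x 32 x 48 mm; not to be moved. Origin: centre of its underside
- scissors: scissors with blue handles, 199 x 87 x 9 mm; not to be moved. Origin: centre of its underside
- marker: marker pen, 135 x 17 x 16 mm; not to be moved. Origin: centre of its underside
- clear_tape: roll of clear tape lying flat, 107 mm across, 48 mm high; not to be moved. Origin: centre of its underside

How it is judged:
On the way, in this order (a step that is already met when the one before it is completed fails the run):
1. the small bottle lies in the box on its rests, cap toward the turn button, and is let go (x of small_mid in the frame of recess between -0.013 and 0.013 m and y of small_mid in the frame of recess between -0.012 and 0.012 m and z of small_mid in the frame of recess between -0.038 and -0.02 m and angle between the z axis of small_mid and the x axis of recess, either way round below 0.12 rad and x of small_cap in the frame of recess above 0.05 m and contact force between the fingers and small_bottle below 0.1 N), for 0.2 s.
2. the lid lies on the box, 12 to 95 mm short of its recess on the side away from the turn button (x of lid_grip in the frame of recess between -0.095 and -0.012 m and y of lid_grip in the frame of recess between -0.03 and 0.03 m and z of lid_grip in the frame of recess between 0.025 and 0.042 m and angle between lid_grip's own z axis and vertical below 0.12 rad and contact force between lid and gift_box above 0.4 N), for 0.2 s.
3. the lid has slid along and dropped flush into its recess (x of lid_grip in the frame of recess between -0.006 and 0.006 m and y of lid_grip in the frame of recess between -0.006 and 0.006 m and z of lid_grip in the frame of recess between 0.023 and 0.0285 m and angle between lid_grip's own z axis and vertical below 0.02 rad and angle between the y axis of lid_grip and the y axis of recess, either way round below 0.1 rad), for 0.2 s.
4. the turn button stands across, over the lid (value of joint turn_button above 1.25 rad), for 0.2 s.
At the end, for the whole second after the job is handed in: Small bottle on the rests in the box (mid-point within 13 mm along, 12 mm across, 7 degrees, cap toward the button); lid flush in its recess (within 6 mm either way, 3 mm in height, 1 degree); turn button across the lid, 1.25 rad or more; larger bottle within 20 mm of its start in the rack (all of step 3 and x of small_mid in the frame of recess between -0.013 and 0.013 m and y of small_mid in the frame of recess between -0.012 and 0.012 m and z of small_mid in the frame of recess between -0.038 and -0.02 m and angle between the z axis of small_mid and the x axis of recess, either way round below 0.12 rad and x of small_cap in the frame of recess above 0.05 m and value of joint turn_button above 1.25 rad and distance of large_mid from where it was at the start of the episode below 0.02 m); the robot touches nothing.
It fails at once if the larger bottle is moved more than 20 mm (distance of large_mid from where it was at the start of the episode above 0.02 m).
It fails at once if a bystander (stapler, scissors, marker or tape roll) is moved more than 25 mm (distance of any of stapler, scissors, marker, clear_tape from where it was at the start of the episode above 0.025 m).
It fails at once if the small bottle is dropped: it falls free faster than 0.7 m/s, as from more than 25 mm (linear speed of small_bottle above 0.7 m/s and contact force between the fingers and small_bottle below 0.1 N).
It fails at once if the lid is lowered straight into its recess from above: held 8 to 40 mm clear of the rim right over the recess (x of lid_grip in the frame of recess between -0.011 and 0.011 m and y of lid_grip in the frame of recess between -0.03 and 0.03 m and z of lid_grip in the frame of recess between 0.042 and 0.074 m).
It also fails if it takes over 72 s, if anything falls off the work surface, if the arm or the gripper's body presses on something with over 40 N, if the wrist force passes 120 N, or if a joint passes its speed limit or range.

### The arm

A 7-joint arm with a two-finger parallel gripper is mounted at the origin on a cart in front of the work surface, level with it; the furniture and walls round the work are solid. World frame = base frame: x ahead of the robot, y to its left, z up, the work surface at z = 0. Lengths are in m, angles in rad, forces in N, time in s.
With the tool pointing down it reaches from about 0.4 to 0.9 m from the base axis. Payload 5.6 kg.
Tool frame: the origin (TCP) lies midway between the tips of the shut fingers; the grasp point (between the pads) lies 19 mm behind it; z points along the fingers, y is the line along which they close (so a half turn about z gives the same grasp; the last joint's range is limited). The gripper opens to 92 mm and grips with 3 to 60 N. Pads are 20 mm wide; open, the fingers measure 128 mm over their backs; the gripper's body (75 mm by 189 mm) begins 69 mm behind the grasp point.
Start: joints at [1.086, 0.468, -0.012, 1.603, 0.006, 1.071, -0.056], TCP at [0.278, -0.588, 0.215] pointing down, gripper open.
Joint ranges: [-2.53, 2.53], [-0.31, 2.02], [-1.57, 1.55], [0.28, 2.44], [-1.29, 4.43], [0.15, 1.84], [-2.92, 2.92]. Speed limits (rad/s): [2.57, 2.57, 3.14, 3.14, 3.14, 3.14, 3.14].

### API

Orientations are given as a 3x3 rotation matrix whose columns are the frame's x, y, z axes.
In Python, from station import env, effector, solver, viewer, workorder, search_frame, tip_of gives the robot as it stands. Calls block until the motion is done:
- env.reach(position, orientation): joint-space move of the TCP to a pose.
- env.movel(position, frame=None, rate=0.15): straight line of the TCP; frame=None keeps the orientation; rate is the mean speed in m/s.
- env.goto_joints(angles): joint-space move.
- effector.release() and effector.grasp(squeeze=None): open the fingers fully, or close them until they stop; squeeze is the grip in N (None keeps the last).
- env.pause(seconds).
- solver.inverse_kinematics(position, orientation): joint angles nearest the present ones, or None.
- env.sense(): the state.
- viewer.read_camera(name): name is "scene" or "side" or "wrist"; returns (picture, depth): 400x640x3 uint8, red, green, blue; 400x640 float32, m along the optical axis (not along the pixel's ray), 0 where there is no reading.
- viewer.camera_info(name): a dict with "intrinsics" (3x3 intrinsics, pixels), "dist_coeffs" ([k1, k2, p1, p2, k3] as OpenCV has them; the pictures are not rectified), "eye" and "rotation" of the camera in the world; the wrist camera has in their place "T_tool_cam" (4x4, takes a point from camera to tool coordinates, whose origin is the TCP and whose axes are the flange's). Camera axes: x right, y up, looking along -z (the intrinsics and any distortion apply to the point x, -y, -z); pixel columns grow to the right and rows downward; lengths in m; the calibration is good to about 2 mm. A picture is of the moment at which its call begins: read the wrist's pose just before it. camera_info takes no time and is no camera call.
A pose or a line that the arm cannot do raises env.PlanningError and nothing moves.
- workorder.finish_job(): hands the job in; it is judged then, once.
Trained networks look in the newest picture that a camera, given by its name, has taken for a name from the list of things; names that differ only in an ending like _2 or _b are one class to them, and where a whole thing is asked for, a point or a joint stands for the part that bears it (a point fixed in the world has none). Each returns a list of dicts, best first, with "score" (0 to 1); they miss things now and then, are a little off and sometimes report something else, mostly with a low value. They report only what shows in the picture. A call takes as long as a camera call.
- search_frame(camera, name): "at" ([x, y, z] in m, in world coordinates, good to about 4 mm: the middle of the surface that is visible of it).
- tip_of(camera, name): "at" ([x, y, z] in m, in world coordinates, good to about 4 mm: a listed point, or the origin of a listed thing).
The state is a dict: "t": time; "joint_positions": joint angles; "joint_velocities": joint speeds; "tau": joint torques, N m; "ee_pos": TCP position; "tcp_rot": TCP orientation; "wrist_force": force on the tool from outside, world axes, zero at the start; "moment": the same for the moment, N m; "gripper_width": finger opening in m; "grasp_force": force on a finger pad.
Only numpy, scipy, OpenCV 4.12 (cv2) and the standard library are available. Lean on these libraries where they do the work, as an engineer would, in place of code of your own. Each camera call takes 0.05 s, during which the arm holds its last target. There are 200 camera calls.

## Working session

There is one attempt and no reset: what is moved stays moved. The work goes in short steps, each a Python script; the robot and the scene stay as the last script left them, time stands still between calls to the robot, and variables do not carry over. Pictures are saved under pics/ and viewed, at most 10 in all, crops included, and the job is handed in when it is done.

```bash
mkdir -p pics; ls; python3 - <<'E'
from station import *
import cv2,numpy as np
for c in ("scene","side"):
    p,d=viewer.read_camera(c); cv2.imwrite(f"pics/{c}0.png",p[:,:,::-1]); np.savez(f"{c}0.npz",p=p,d=d)
    i=viewer.camera_info(c); print(c,np.round(i["eye"],3),np.round(i["rotation"],3).tolist(),np.round(i["intrinsics"],1).tolist(),i["dist_coeffs"])
    for n in ["gift_box","recess","bottle_rest","button_pivot","lid_grip","lid","small_mid","small_bottle","small_cap","large_mid","bottle_rack","stapler","scissors","marker","clear_tape"]:
        print(n,[(np.round(r["at"],3).tolist(),round(r["score"],2)) for r in tip_of(c,n)[:2]])
print(env.sense()["t"])
E
```

```text
pics
scene [-0.262  0.536  0.939] [[-0.584, 0.519, -0.624], [-0.811, -0.395, 0.432], [-0.022, 0.758, 0.652]] [[502.2, 0.0, 320.8], [0.0, 502.2, 200.1], [0.0, 0.0, 1.0]] [-0.05423899  0.          0.          0.          0.        ]
gift_box [([0.534, 0.013, -0.003], 0.71)]
recess [([0.531, 0.01, 0.069], 0.72), ([0.534, 0.015, -0.001], 0.16)]
bottle_rest [([0.529, 0.014, 0.036], 0.78)]
button_pivot [([0.644, 0.009, 0.081], 0.88)]
lid_grip [([0.555, 0.29, 0.025], 0.63)]
lid [([0.553, 0.292, -0.002], 0.71)]
small_mid [([0.515, -0.33, 0.11], 0.73)]
small_bottle [([0.45, -0.32, 0.064], 0.66)]
small_cap [([0.57, -0.344, 0.146], 0.63)]
large_mid [([0.544, -0.24, 0.118], 0.93)]
bottle_rack [([0.57, -0.344, 0.147], 0.17)]
stapler [([0.376, 0.073, 0.001], 0.57)]
scissors [([0.348, 0.289, -0.002], 0.9)]
marker [([0.372, -0.156, -0.001], 0.63)]
clear_tape [([0.334, -0.29, -0.001], 0.77), ([0.448, -0.321, 0.066], 0.62)]
side [ 0.972 -0.574  0.981] [[0.795, -0.455, 0.4], [0.606, 0.61, -0.51], [-0.012, 0.648, 0.761]] [[402.0, 0.0, 324.8], [0.0, 402.0, 199.0], [0.0, 0.0, 1.0]] [-0.09319775  0.          0.          0.          0.        ]
gift_box [([0.524, 0.009, -0.002], 0.93)]
recess [([0.531, 0.01, 0.058], 0.63)]
bottle_rest [([0.535, 0.01, 0.03], 0.84)]
button_pivot [([0.642, 0.01, 0.082], 0.8)]
lid_grip [([0.555, 0.294, 0.023], 0.84), ([0.523, 0.011, -0.001], 0.27)]
lid [([0.553, 0.296, 0.002], 0.97)]
small_mid [([0.58, -0.343, 0.15], 0.56)]
small_bottle [([0.446, -0.312, 0.063], 0.9), ([0.641, 0.011, 0.084], 0.45)]
small_cap [([0.58, -0.342, 0.146], 0.68)]
large_mid [([0.547, -0.242, 0.118], 0.66)]
bottle_rack [([0.534, -0.289, -0.002], 0.69)]
stapler [([0.38, 0.071, -0.001], 0.7)]
scissors [([0.347, 0.285, -0.003], 0.62)]
marker [([0.373, -0.156, -0.001], 0.49)]
clear_tape [([0.335, -0.293, -0.0], 0.81)]
1.6
```

View pics/scene0.png

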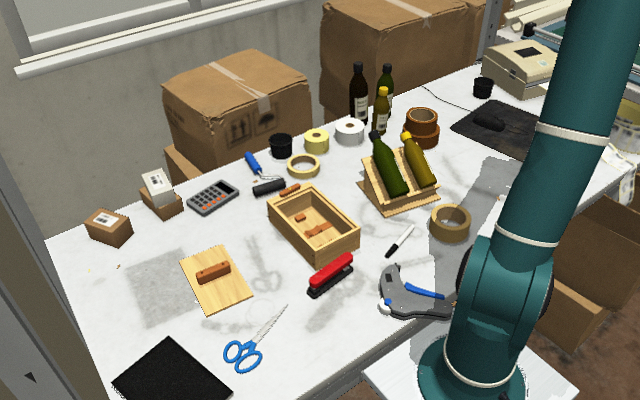

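View pics/side0.png

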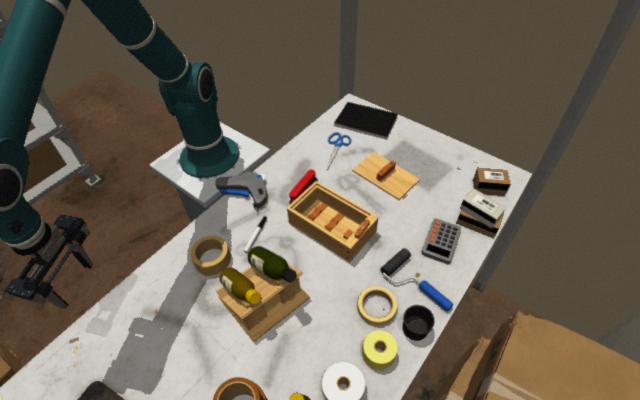

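```bash
cat > h.py <<'E'
from station import *
import cv2,numpy as np
def cloud(c,d,info=None):
    i=info or viewer.camera_info(c); v,u=np.mgrid[0:400,0:640]
    q=cv2.undistortPoints(np.stack([u,v],-1).reshape(-1,1,2).astype(float),np.array(i["intrinsics"]),np.array(i["dist_coeffs"])).reshape(400,640,2)
    P=np.stack([q[...,0]*d,-q[...,1]*d,-d],-1)
    W=P@np.array(i["rotation"]).T+np.array(i["eye"]); W[d<=0]=np.nan
    return W
def rect(W,lo,hi):
    m=np.all((W>lo)&(W<hi),-1); p=W[m]
    r=cv2.minAreaRect((p[:,:2]*1000).astype(np.float32)); return len(p),np.round(r[0],1),np.round(r[1],1),round(r[2],1),np.round(np.median(p[:,2]),4)
E
python3 - <<'E'
from h import *
for c in ("scene","side"):
    W=cloud(c,np.load(c+"0.npz")["d"])
    for n,lo,hi in [("rim",(.38,-.1,.068),(.70,.12,.079)),("button",(.6,-.1,.083),(.7,.1,.095)),("panel",(.4,.18,.004),(.7,.42,.014)),("rail",(.4,.18,.034),(.7,.42,.05))]:
        try: print(c,n,rect(W,lo,hi))
        except Exception as e: print(c,n,e)
E
```

```text
scene rim (866, array([538.8,  13.1]), array([140.4, 237.4]), 89.5, np.float64(0.0729))
scene button (104, array([641.6,  13.9]), array([19.2, 66.5]), 0.0, np.float64(0.0868))
scene panel (2835, array([548.8, 296.9]), array([235. , 298.7]), 89.6, np.float64(0.0089))
scene rail (253, array([552.7, 293.7]), array([83.3, 22.9]), 83.9, np.float64(0.0399))
side rim (661, array([539.7,   6.1]), array([142. , 232.7]), 89.1, np.float64(0.0722))
side button (97, array([644.4,   4.8]), array([16.2, 65.8]), 2.9, np.float64(0.0856))
side panel (1076, array([557.5, 275.5]), array([257.3, 204.3]), 4.2, np.float64(0.0062))
side rail (95, array([556.2, 286.6]), array([82.5, 20.5]), 85.8, np.float64(0.0371))
```

The small bottle is the amber one with the yellow cap (scene pixel ~(418,160), side ~(240,283)). The box is at (312,225) in scene with its button at (290,190), and the lid is at (215,277). All of it agrees with the network positions. Fully open fingers (128 mm) are wider than the box's inside (110 mm), so I'll check how release behaves.

```bash
cat >> h.py <<'E'
def wrist():
    s=env.sense(); p,d=viewer.read_camera("wrist"); i=viewer.camera_info("wrist"); T=np.array(i["T_tool_cam"])
    R=np.array(s["tcp_rot"]); i["rotation"]=R@T[:3,:3]; i["eye"]=R@T[:3,3]+np.array(s["ee_pos"])
    return p,d,cloud("wrist",d,i)
def tips(c,*ns):
    for n in ns: print(c,n,[(np.round(r["at"],3).tolist(),round(r["score"],2)) for r in tip_of(c,n)[:2]])
def tool(yaw,tilt,sg=1):  # tilt>0: tool z leans toward +x(local); sg flips half turn
    c,S=np.cos(tilt),np.sin(tilt)
    return cv2.Rodrigues(np.array([0,0,float(yaw)]))[0]@np.array([[c*sg,0,S],[0,-sg,0],[S*sg,0,-c]])
def st():
    s=env.sense(); print("t",round(s["t"],2),"tcp",np.round(s["ee_pos"],4),"w",round(s["gripper_width"],4),"gf",round(float(np.max(s["grasp_force"])),1),"F",np.round(s["wrist_force"],1),"q",np.round(s["joint_positions"],2)); return s
E
python3 - <<'E'
from h import *
env.reach([.45,-.31,.36],tool(0,0)); st()
p,d,W=wrist(); cv2.imwrite("pics/w1.png",p[:,:,::-1]); np.savez("w1.npz",W=W,p=p)
tips("wrist","small_mid","small_bottle","small_cap","large_mid","bottle_rack")
E
```

```text
t 2.94 tcp [ 0.4493 -0.311   0.3595] w 0.0922 gf 0.0 F [ 0.3 -0.2 -0. ] q [ 0.59  0.18 -0.06  1.67  0.01  1.3  -1.04]
wrist small_mid [([0.515, -0.33, 0.108], 0.96)]
wrist small_bottle []
wrist small_cap [([0.575, -0.343, 0.145], 0.74)]
wrist large_mid [([0.542, -0.244, 0.113], 0.82), ([0.353, 0.285, 0.002], 0.26)]
wrist bottle_rack [([0.53, -0.289, 0.002], 0.93)]
```

View pics/w1.png

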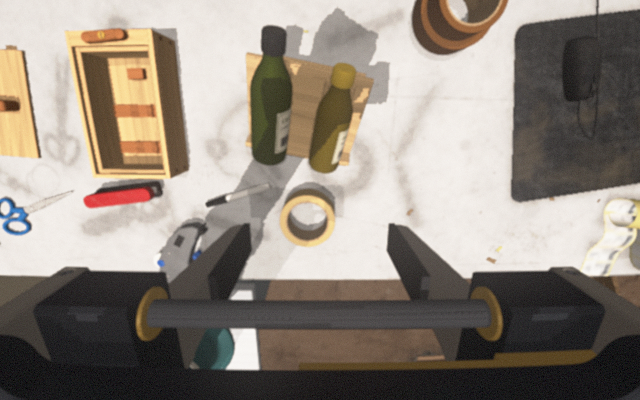

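The small bottle is at pixel (330,130) with its cap at (343,75), to the right of the larger one. I'll fit its axis from depth and check which grasp tilts can be reached.

```bash
python3 - <<'E'
from h import *
from scipy.optimize import least_squares
m0=np.array([.515,-.33,.109]); y0=-.209; c,S=np.cos(np.radians(35)),np.sin(np.radians(35))
def ax(y): return np.array([c*np.cos(y),c*np.sin(y),S])
for nm,W in [("w",np.load("w1.npz")["W"]),("scene",cloud("scene",np.load("scene0.npz")["d"])),("side",cloud("side",np.load("side0.npz")["d"]))]:
    P=W.reshape(-1,3); P=P[~np.isnan(P[:,0])]; v=P-m0; u=ax(y0); s=v@u; r=np.linalg.norm(v-np.outer(s,u),axis=1)
    n=np.array([np.cos(y0)*S,np.sin(y0)*S,-c])
    k=(s>-75)&(s>-.075)&(s<.005)&(r<.036)&(v@n<-.003)
    Q=P[k]
    def f(x):
        u=ax(x[2]); w=Q-(m0+np.array([0,x[0],x[1]])); return np.linalg.norm(w-np.outer(w@u,u),axis=1)-.026
    r=least_squares(f,[0,0,y0],loss="soft_l1",f_scale=.002); print(nm,k.sum(),np.round(r.x,4),"rms",round(np.sqrt(np.mean(r.fun**2)),4))
for yaw in (-.209,):
  for t in (10,15,20,25,30,35):
    for sg in (1,-1):
        R=tool(yaw,np.radians(t),sg); n=R[:,2]; m=m0-.0*ax(yaw); o=[]
        for dd in (-.1,-.04,0.014):
            q=solver.inverse_kinematics(m+n*dd,R); o.append(None if q is None else np.round(q,2).tolist())
        print(t,sg,o)
for t in (-25,-20,-15,-10,0):
    for sg in (1,-1):
        o=[]
        for z in (.25,.0375):
            R=tool(0,np.radians(t),sg);q=solver.inverse_kinematics(np.array([.525,.01,z])+R[:,2]*.014,R); o.append(None if q is None else np.round(q,2).tolist())
        print("box",t,sg,o)
E
```

```text
w 1345 [-1.000e-04 -4.000e-04 -1.987e-01] rms 0.0012
scene 491 [-0.0003  0.     -0.2325] rms 0.0026
side 298 [-0.0031 -0.0008 -0.1659] rms 0.0012
10 1 [[0.6, 0.3, -0.05, 1.88, -0.06, 0.8, -1.19], [0.6, 0.39, -0.06, 1.9, -0.06, 0.68, -1.19], [0.59, 0.48, -0.06, 1.92, -0.05, 0.58, -1.2]]
10 -1 [[0.92, 0.34, -0.44, 1.86, 0.13, 0.81, 1.79], [0.93, 0.44, -0.47, 1.88, 0.23, 0.7, 1.71], [0.92, 0.54, -0.48, 1.89, 0.33, 0.62, 1.63]]
15 1 [[0.64, 0.26, -0.06, 1.96, -0.12, 0.68, -1.12], [0.63, 0.36, -0.07, 1.98, -0.12, 0.56, -1.12], [0.63, 0.46, -0.08, 1.98, -0.11, 0.46, -1.13]]
15 -1 [[0.95, 0.29, -0.43, 1.94, 0.06, 0.69, 1.87], [0.97, 0.41, -0.49, 1.95, 0.19, 0.58, 1.75], [0.97, 0.52, -0.51, 1.95, 0.33, 0.5, 1.63]]
20 1 [[0.68, 0.22, -0.08, 2.04, -0.22, 0.57, -1.01], [0.68, 0.33, -0.1, 2.05, -0.22, 0.45, -1.01], [0.68, 0.44, -0.12, 2.03, -0.21, 0.35, -1.02]]
20 -1 [[0.97, 0.25, -0.42, 2.02, -0.05, 0.56, 1.98], [1.03, 0.39, -0.52, 2.02, 0.16, 0.45, 1.8], [1.02, 0.51, -0.55, 2.01, 0.37, 0.38, 1.62]]
25 1 [[0.72, 0.19, -0.09, 2.12, -0.37, 0.46, -0.84], [0.75, 0.32, -0.16, 2.11, -0.37, 0.33, -0.8
[... 1069 characters left out ...]
0 -1 [[0.32, 0.5, -0.53, 1.62, 0.18, 1.44, 1.31], [0.49, 0.89, -0.81, 1.72, 0.58, 1.18, 1.02]]
box -15 1 [[0.15, 0.41, -0.29, 1.69, 0.08, 1.32, -1.73], [0.14, 0.68, -0.28, 1.81, 0.18, 0.94, -1.8]]
box -15 -1 [[0.33, 0.45, -0.53, 1.68, 0.18, 1.34, 1.32], [0.51, 0.85, -0.81, 1.79, 0.61, 1.08, 0.99]]
box -10 1 [[0.16, 0.36, -0.29, 1.75, 0.08, 1.23, -1.73], [0.14, 0.64, -0.28, 1.88, 0.21, 0.83, -1.83]]
box -10 -1 [[0.34, 0.39, -0.53, 1.73, 0.18, 1.24, 1.32], [0.52, 0.8, -0.81, 1.86, 0.65, 0.98, 0.95]]
box 0 1 [[0.18, 0.26, -0.31, 1.87, 0.09, 1.03, -1.74], [0.17, 0.57, -0.31, 2.01, 0.3, 0.6, -1.92]]
box 0 -1 [[0.37, 0.29, -0.54, 1.86, 0.17, 1.04, 1.34], [0.54, 0.72, -0.8, 1.99, 0.76, 0.76, 0.85]]
```

```bash
python3 - <<'E'
from h import *
yaw=-.2; c,S=np.cos(np.radians(35)),np.sin(np.radians(35))
u=np.array([c*np.cos(yaw),c*np.sin(yaw),S]); ly=np.array([-np.sin(yaw),np.cos(yaw),0])
n35=tool(yaw,np.radians(35))[:,2]
R=tool(yaw,np.radians(20)); n=R[:,2]
g=np.array([.515,-.331,.1085])-.008*u+.014*n
env.reach(g-.11*n-.004*ly,R); st()
env.movel(g-.004*ly,R,rate=.12); st()
effector.grasp(25); s=st()
print("local y shift of tcp",(np.array(s["ee_pos"])-g)@ly)
tcp=np.array(s["ee_pos"])
env.movel(tcp-.03*n35,R,rate=.08); st()
E
```

```text
t 3.98 tcp [ 0.4766 -0.3277  0.1952] w 0.0918 gf 0.0 F [1.1 0.2 0.9] q [ 0.69  0.23 -0.08  2.05 -0.24  0.55 -0.97]
t 5.05 tcp [ 0.5128 -0.3349  0.0915] w 0.0919 gf 0.0 F [-0.8 -0.7  0.4] q [ 0.68  0.44 -0.1   2.05 -0.26  0.34 -0.94]
t 5.76 tcp [ 0.5125 -0.3333  0.0907] w 0.0499 gf 25.0 F [-1.1  4.6  3.3] q [ 0.68  0.44 -0.1   2.05 -0.26  0.34 -0.94]
local y shift of tcp -0.002744421008166098
t 6.28 tcp [ 0.4954 -0.3304  0.1155] w 0.0497 gf 25.0 F [ 0.9  0.3 -3.6] q [ 0.69  0.38 -0.1   2.07 -0.26  0.38 -0.94]
```

Gripped and lifted. Next I carry it up and across, then level it over the box and look.

```bash
python3 - <<'E'
from h import *
s=env.sense(); R=np.array(s["tcp_rot"]); t=np.array(s["ee_pos"])
env.movel(t+[-.02,0,.24],R,rate=.2); st()
env.reach([.50,.01,.34],tool(0,np.radians(-15))); st()
p,d,W=wrist(); cv2.imwrite("pics/w2.png",p[:,:,::-1]); np.savez("w2.npz",W=W,p=p)
tips("wrist","recess","bottle_rest","button_pivot","small_mid","small_cap","small_bottle","lid_grip")
p,d=viewer.read_camera("side"); np.savez("side2.npz",p=p,d=d)
tips("side","small_mid","small_cap","small_bottle")
p,d=viewer.read_camera("scene"); np.savez("scene2.npz",p=p,d=d)
tips("scene","small_mid","small_cap","small_bottle")
E
```

```text
t 7.64 tcp [ 0.4749 -0.3299  0.354 ] w 0.0498 gf 25.0 F [ 0.3  0.  -3.2] q [ 0.67  0.06 -0.05  1.86 -0.18  0.91 -1.06]
t 8.93 tcp [0.5001 0.0082 0.3398] w 0.0498 gf 25.0 F [-0.6 -0.6 -2. ] q [ 0.2   0.29 -0.34  1.61  0.06  1.52 -1.72]
wrist recess [([0.529, 0.011, 0.067], 0.91), ([0.552, 0.295, 0.026], 0.58)]
wrist bottle_rest [([0.532, 0.012, 0.035], 0.73)]
wrist button_pivot [([0.644, 0.011, 0.08], 0.94)]
wrist small_mid [([0.504, 0.011, 0.353], 0.66)]
wrist small_cap [([0.581, 0.007, 0.348], 0.8)]
wrist small_bottle [([0.53, -0.288, -0.002], 0.67), ([0.433, 0.008, 0.352], 0.57)]
wrist lid_grip [([0.552, 0.295, 0.026], 0.61), ([0.582, 0.005, 0.348], 0.4)]
side small_mid [([0.511, 0.01, 0.35], 0.97)]
side small_cap [([0.586, 0.008, 0.352], 0.65)]
side small_bottle [([0.43, 0.013, 0.352], 0.79), ([0.533, 0.008, 0.031], 0.32)]
scene small_mid [([0.509, 0.007, 0.354], 0.59)]
scene small_cap [([0.58, 0.008, 0.352], 0.85)]
scene small_bottle [([0.429, 0.007, 0.356], 0.76)]
```

View pics/w2.png

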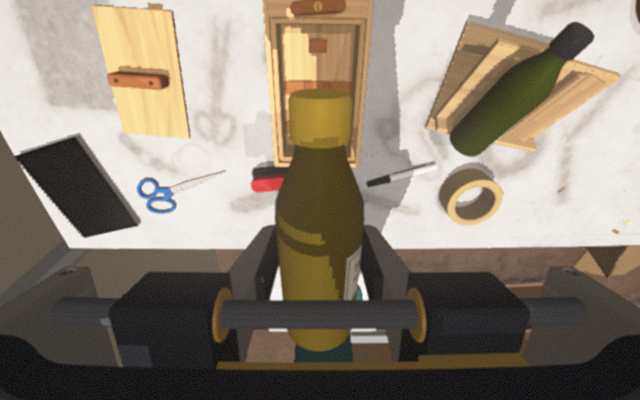

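The bottle hangs level over the box with its cap at pixel (320,115) toward the button at (318,8). Its mid-point offset from the TCP matches the grasp geometry. I'll lower it until it touches.

```bash
python3 - <<'E'
from h import *
R=tool(0,np.radians(-15)); x,y=.521,.010
env.movel([x,y,.15],R,rate=.15); env.movel([x,y,.040],R,rate=.1); s=st(); f0=s["wrist_force"][2]
z=.034
while z>.019:
    env.movel([x,y,z],R,rate=.03); f=env.sense()["wrist_force"][2]; print(round(z,4),round(f-f0,2),np.round(env.sense()["moment"],2))
    if f-f0>2: break
    z-=.002
st(); tips("side","small_mid","small_cap","small_bottle"); 
p,d=viewer.read_camera("side"); cv2.imwrite("pics/s3.png",cv2.resize(p[150:300,240:440,::-1],None,fx=3,fy=3))
E
```

```text
t 12.41 tcp [0.5216 0.01   0.0406] w 0.0498 gf 25.0 F [ 0.   0.5 -1.8] q [ 0.15  0.66 -0.29  1.81  0.18  0.96 -1.8 ]
0.034 -0.62 [ 0.02 -0.4  -0.01]
0.032 -1.42 [ 0.06 -0.35  0.02]
0.03 -0.03 [ 0.   -0.4   0.03]
0.028 0.32 [ 0.03 -0.44 -0.03]
0.026 -0.71 [-0.02 -0.4  -0.03]
0.024 8.15 [-0.11  0.48  0.05]
t 14.01 tcp [0.521  0.0101 0.0252] w 0.05 gf 25.0 F [-1.9 -0.7  6.3] q [ 0.14  0.68 -0.29  1.81  0.19  0.94 -1.81]
side small_mid [([0.511, 0.01, 0.35], 0.97)]
side small_cap [([0.586, 0.008, 0.352], 0.65)]
side small_bottle [([0.43, 0.013, 0.352], 0.79), ([0.533, 0.008, 0.031], 0.32)]
```

View pics/s3.png

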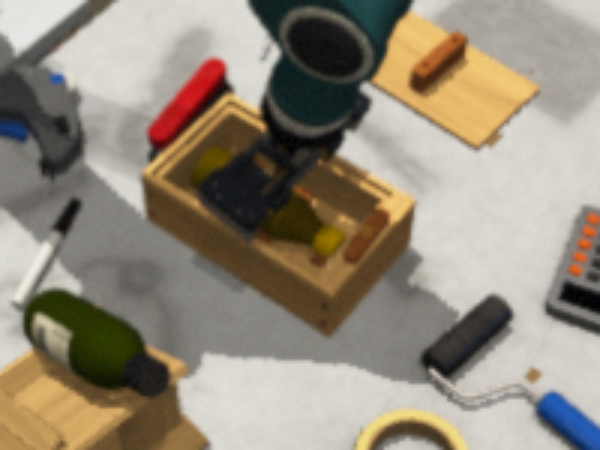

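The bottle touched its rests at the expected height, with the cap at pixel (328,240) pointing at the button. I'll ease the grip and let go. The fingers may touch the walls, so I lift slowly.

```bash
python3 - <<'E'
from h import *
R=tool(0,np.radians(-15))
effector.grasp(3); st(); effector.release(); s=st()
t=np.array(s["ee_pos"]); env.pause(.2)
p,d=viewer.read_camera("side"); tips("side","small_mid","small_cap")
n=R[:,2]
env.movel(t-.012*n,R,rate=.03); st()
env.movel(t-.09*n,R,rate=.1); st()
E
```

```text
t 14.43 tcp [0.5212 0.0102 0.0245] w 0.0499 gf 3.0 F [-1.5 -0.   3.4] q [ 0.14  0.68 -0.29  1.81  0.19  0.94 -1.81]
t 14.97 tcp [0.521  0.0106 0.0238] w 0.0774 gf 2.9 F [-0.4  2.1 -2. ] q [ 0.14  0.68 -0.29  1.81  0.19  0.94 -1.81]
side small_mid [([0.536, 0.012, 0.037], 0.76), ([0.641, 0.008, 0.079], 0.39)]
side small_cap [([0.603, 0.009, 0.04], 0.81), ([0.533, -0.289, -0.001], 0.19)]
t 15.86 tcp [0.5242 0.0106 0.0361] w 0.0797 gf 3.1 F [-2.1  2.   4.1] q [ 0.14  0.67 -0.29  1.8   0.18  0.96 -1.81]
t 16.79 tcp [0.5438 0.0103 0.1103] w 0.0919 gf 0.0 F [-0.3  0.5 -0.4] q [ 0.16  0.59 -0.31  1.73  0.15  1.12 -1.78]
```

```bash
python3 - <<'E'
from h import *
env.reach([.46,.01,.30],tool(0,0)); st()
p,d,W=wrist(); np.savez("w4.npz",W=W,p=p); cv2.imwrite("pics/w4.png",p[:,:,::-1])
tips("wrist","recess","button_pivot","small_mid","small_cap","lid_grip")
print("rim",rect(W,(.38,-.1,.066),(.70,.12,.079)),"button",rect(W,(.6,-.1,.082),(.7,.1,.095)))
env.reach([.48,.29,.30],tool(0,0,-1)) if False else env.reach([.48,.29,.28],tool(0,0)); st()
p,d,W=wrist(); np.savez("w5.npz",W=W,p=p); cv2.imwrite("pics/w5.png",p[:,:,::-1])
tips("wrist","lid_grip","lid","recess","button_pivot")
print("rail",rect(W,(.4,.18,.030),(.7,.42,.05)),"panel",rect(W,(.44,.20,.005),(.7,.38,.05)))
for y in (-.2,-.1,0):
  for sg in (1,-1):
    q=[solver.inverse_kinematics(x,tool(y+a,0,sg)) for x,a in (([.555,.29,.02],0),([.555,.29,.2],0),([.47,.01,.2],np.pi/2*0),([.53,.01,.09],0))]
    print(y,sg,[None if k is None else np.round(k,2).tolist() for k in q])
    q=[solver.inverse_kinematics(x,tool(y+np.pi/2,0,sg)) for x in ([.555,.29,.02],[.53,.01,.09])]
    print("rot",y,sg,[None if k is None else np.round(k,2).tolist() for k in q])
E
```

```text
t 17.64 tcp [0.46   0.0097 0.2991] w 0.0918 gf 0.0 F [-0.5 -0.1  0.2] q [ 0.26  0.08 -0.38  1.92  0.03  1.14 -1.7 ]
wrist recess []
wrist button_pivot [([0.647, 0.011, 0.083], 0.61)]
wrist small_mid [([0.528, 0.01, 0.04], 0.94), ([0.543, -0.24, 0.116], 0.28)]
wrist small_cap [([0.599, 0.01, 0.036], 0.74)]
wrist lid_grip [([0.554, 0.295, 0.027], 0.6)]
rim (4837, array([539.4,  11.4]), array([138.9, 231.3]), 89.1, np.float64(0.0734)) button (732, array([644. ,   9.5]), array([15.7, 66.2]), 3.5, np.float64(0.0872))
t 19.03 tcp [0.4807 0.2884 0.2798] w 0.0918 gf 0.0 F [-0.5 -0.4 -0.4] q [-0.12  0.32 -0.6   1.72  0.2   1.16 -2.34]
wrist lid_grip [([0.551, 0.298, 0.026], 0.96)]
wrist lid [([0.552, 0.294, 0.0], 0.65)]
wrist recess [([0.53, 0.012, 0.068], 0.79), ([0.555, 0.296, -0.001], 0.24)]
wrist button_pivot [([0.646, 0.014, 0.082], 0.74)]
rail (810, array([554.3, 293.3]), array([83.1, 20.1]), 84.5, np.float64(0.0394)) panel (10078, array([554.4, 293.6]), array([119.4, 197.8]), 84.4, np.float64(0.0082))
-0.2 1 [[-0.22, 0.72, -0.43, 1.76, 0.41, 0.75, -2.63], [-0.16, 0.5, -0.51, 1.65, 0.27
[... 961 characters left out ...]
 0.74, 0.93, 0.76]]
rot -0.1 -1 [[-1.34, 1.21, 1.33, 1.83, -1.26, 1.26, -2.84], [-0.6, 0.5, 0.66, 2.03, -0.45, 0.76, -2.91]]
0 1 [[-0.21, 0.73, -0.45, 1.75, 0.44, 0.76, -2.45], [-0.14, 0.51, -0.55, 1.65, 0.29, 1.06, -2.34], [0.36, 0.23, -0.51, 2.02, 0.14, 0.93, -1.79], [0.27, 0.48, -0.44, 1.97, 0.29, 0.75, -1.91]]
rot 0 1 [[-0.04, 0.81, -0.71, 1.74, 0.68, 0.85, -1.06], [0.47, 0.55, -0.7, 1.96, 0.49, 0.81, -0.5]]
0 -1 [[0.19, 1.05, -1.12, 1.73, 1.06, 1.1, 0.28], [0.24, 0.8, -1.21, 1.63, 0.78, 1.28, 0.45], [0.94, 0.53, -1.3, 1.99, 0.58, 1.08, 0.95], [0.83, 0.95, -1.33, 1.94, 1.04, 1.17, 0.65]]
rot 0 -1 [[-1.26, 1.01, 1.11, 1.83, -1.06, 1.04, -2.85], [-0.6, 0.5, 0.66, 2.03, -0.45, 0.76, -2.81]]
```

View pics/w4.png

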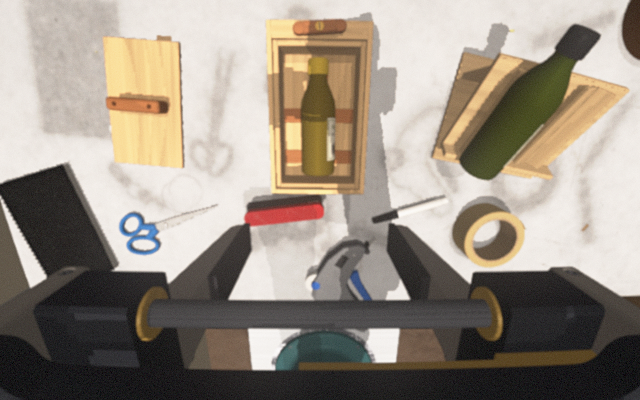

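View pics/w5.png

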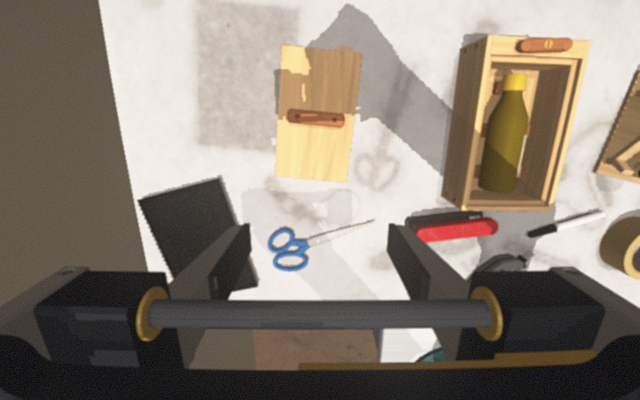

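Both views are clear. The bottle lies centred on its rests. The rim measures 231 x 139 mm with yaw -0.9°, and the lid panel 198 x 119 mm with yaw -5.6°. Next I pick the lid by its rail and carry it behind the box.

```bash
python3 - <<'E'
from h import *
R=tool(-.097+np.pi/2,0); x,y=.5543,.2935
env.reach([x,y,.10],R); env.movel([x,y,.014],R,rate=.1); st()
effector.grasp(35); s=st()
env.movel([x,y,.05],R,rate=.06); st()
env.movel([x,y,.22],R,rate=.15)
Rb=tool(-.016+np.pi/2,0)
rx=np.array([np.cos(-.016),np.sin(-.016),0]); rec=np.array([.5319,.0115,0])
env.reach(rec-.06*rx+[0,0,.20],Rb); st()
p,d,W=wrist(); np.savez("w6.npz",W=W,p=p); cv2.imwrite("pics/w6.png",p[:,:,::-1])
tips("wrist","lid_grip","lid","button_pivot")
p,d=viewer.read_camera("scene"); tips("scene","lid_grip")
W=cloud("scene",d); print(rect(W,(.3,-.12,.19),(.7,.15,.205)))
p,d=viewer.read_camera("side"); tips("side","lid_grip"); W=cloud("side",d); print(rect(W,(.3,-.12,.19),(.7,.15,.205)))
E
```

```text
t 21.45 tcp [0.5547 0.2939 0.0146] w 0.0919 gf 0.0 F [-0.5  0.3 -0.6] q [-0.06  0.81 -0.68  1.74  0.66  0.83 -1.15]
t 22.53 tcp [0.5543 0.2935 0.014 ] w 0.0198 gf 35.0 F [ 0.3 -1.   0.2] q [-0.06  0.81 -0.67  1.74  0.66  0.83 -1.15]
t 23.28 tcp [0.5543 0.2932 0.0499] w 0.0197 gf 35.0 F [ 0.6  0.1 -1.4] q [-0.04  0.76 -0.71  1.73  0.62  0.88 -1.12]
t 25.69 tcp [0.4726 0.0136 0.2003] w 0.0198 gf 35.0 F [-1.   0.3 -1.4] q [ 0.71  0.34 -0.95  1.99  0.33  0.97 -0.42]
wrist lid_grip [([0.473, 0.016, 0.212], 0.93)]
wrist lid [([0.473, 0.016, 0.19], 0.84)]
wrist button_pivot [([0.647, 0.014, 0.084], 0.75)]
scene lid_grip [([0.475, 0.011, 0.213], 0.73)]
(2203, array([471.2,  16.1]), array([122.5, 202.5]), 89.4, np.float64(0.194))
side lid_grip [([0.471, 0.014, 0.208], 0.63)]
(1704, array([472.4,   8.2]), array([121.4, 198.8]), 89.7, np.float64(0.1924))
```

View pics/w6.png

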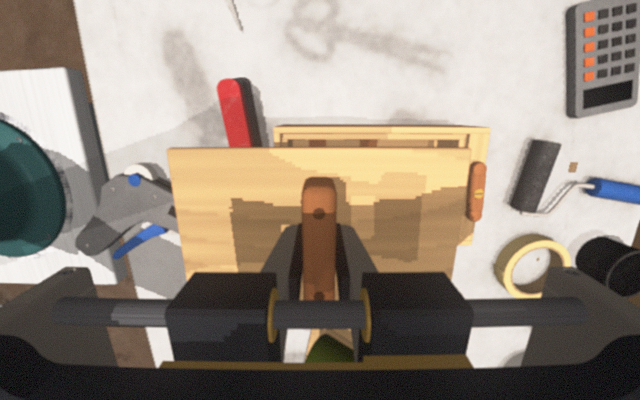

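The lid hangs level over the box with its rail at pixel (318,235). Its offset from the rim agrees in both fixed cameras to about 1 mm. Now I lower it to contact, slide, and let it drop.

```bash
cat >> h.py <<'E'
Rb=tool(-.016+np.pi/2,0); rx=np.array([np.cos(-.016),np.sin(-.016),0]); rec=np.array([.5319,.011,0])
def loc(): 
    s=env.sense(); t=np.array(s["ee_pos"])-rec; return np.round([t@rx, t[1]*rx[0]-t[0]*rx[1], t[2]],4), np.round(s["wrist_force"],1), np.round(s["moment"],2)
E
python3 - <<'E'
from h import *
b=rec-.06*rx
env.movel(b+[0,0,.098],Rb,rate=.1); env.pause(.2); print(loc()); f0=env.sense()["wrist_force"][2]
z=.094
while z>.080:
    env.movel(b+[0,0,z],Rb,rate=.03); env.pause(.1); l=loc(); print(round(z,4),*l)
    if l[1][2]-f0>2.5: break
    z-=.0015
env.pause(.4)
for x in np.arange(-.05,-.0159,.01):
    env.movel(rec+x*rx+[0,0,z],Rb,rate=.04); print(round(x,3),*loc())
st()
viewer.read_camera("side"); tips("side","lid_grip"); viewer.read_camera("scene"); tips("scene","lid_grip")
E
```

```text
(array([-0.0596, -0.0001,  0.0985]), array([-0.7, -0.7, -1.2]), array([-0.05, -0.01,  0.01]))
0.094 [-0.06    0.      0.0939] [-0.7  0.  -2.2] [ 0.01 -0.04 -0.01]
0.0925 [-0.06    0.      0.0925] [-0.4 -0.3 -1. ] [-0.02 -0.06 -0.01]
0.091 [-0.06   0.     0.091] [ 0.7 -0.  -1.6] [-0.12 -0.12 -0.07]
0.0895 [-0.06    0.      0.0895] [ 2.  -0.5 -1.3] [-0.05 -0.09 -0.01]
0.088 [-0.0601 -0.      0.088 ] [-0.  -0.2 -2.5] [-0.02 -0.01  0.04]
0.0865 [-0.0598 -0.      0.0875] [-1.5 -1.  10.1] [-0.14  0.99 -0.01]
-0.05 [-0.052  -0.      0.0869] [-6.8  0.5 12.2] [-0.04  2.25 -0.05]
-0.04 [-0.0416  0.      0.0868] [-5.4  0.4  9.7] [-0.01  1.86  0.02]
-0.03 [-0.0312  0.      0.0868] [-3.4  0.7  8.1] [-0.06  1.5  -0.02]
-0.02 [-0.0209  0.      0.0868] [-3.1 -0.5  5.7] [-0.05  1.27 -0.02]
t 31.59 tcp [0.511  0.0113 0.0868] w 0.02 gf 35.1 F [-3.1 -0.5  5.7] q [ 0.54  0.56 -0.78  2.    0.55  0.81 -0.58]
side lid_grip [([0.513, 0.01, 0.097], 0.62), ([0.38, 0.071, -0.0], 0.35)]
scene lid_grip [([0.509, 0.011, 0.099], 0.72)]
```

```bash
python3 - <<'E'
from h import *
z=.0862
for x in [-.012,-.006,-.004,-.003,-.002,-.001,0,.001,.002,.003]:
    env.movel(rec+x*rx+[0,0,z],Rb,rate=.04); env.pause(.1); l=loc(); print(round(x,3),*l)
    if x>-.005 and l[1][2]<1.0: break
for zz in np.arange(.0845,.0765,-.0015):
    env.movel(rec+x*rx+[0,0,zz],Rb,rate=.03); env.pause(.1); l=loc(); print("z",round(zz,4),*l)
    if l[1][2]>12: break
st()
E
```

```text
-0.012 [-0.0131 -0.0001  0.0865] [-3.7 -0.   6.7] [-0.01  1.39 -0.02]
-0.006 [-0.0071 -0.      0.0865] [-3.4 -0.5  6.1] [-0.07  1.34  0.06]
-0.004 [-0.0055 -0.      0.0863] [-3.5 -0.1  5.9] [-0.01  1.5   0.02]
-0.003 [-0.0047  0.      0.0863] [-3.8 -1.   6. ] [0.02 1.64 0.02]
-0.002 [-0.0038 -0.      0.0862] [-4.8  0.3  5.2] [-0.01  1.61  0.04]
-0.001 [-0.0028 -0.      0.0862] [-4.8 -0.5  5.5] [-0.04  1.68 -0.03]
0 [-0.0018 -0.      0.0862] [-2.8 -0.7  5.3] [-0.06  1.59 -0.  ]
0.001 [ 0.0011 -0.      0.0861] [ 1.  -0.1 -1.2] [-0.01 -0.08 -0.04]
z 0.0845 [0.001  0.     0.0845] [-0.5 -0.1 -1.7] [-0.02 -0.08  0.05]
z 0.083 [0.001 0.    0.083] [ 0.5  0.7 -1.2] [ 0.03 -0.05  0.06]
z 0.0815 [ 0.001  -0.      0.0815] [-0.4 -0.3 -1.8] [-0.1  -0.09  0.04]
z 0.08 [0.0012 0.     0.0801] [-0.2  0.4 -0.6] [-0.05 -0.28  0.01]
z 0.0785 [0.0012 0.0001 0.0798] [-3.6 -1.2 11.5] [-0.24  0.65  0.05]
z 0.077 [0.0012 0.0001 0.0797] [-7.2 -2.3 25.3] [-0.33  1.8  -0.01]
t 36.84 tcp [0.5331 0.011  0.0797] w 0.0195 gf 35.0 F [-7.2 -2.3 25.3] q [ 0.51  0.6  -0.76  1.95  0.57  0.82 -0.59]
```

The lid has seated on the ledge (underside at 65.7 mm). I'll let go, check it, then turn the button by gripping the bar at its middle and rotating.

```bash
python3 - <<'E'
from h import *
s=env.sense(); p=rec+.0012*rx
env.movel(p+[0,0,.0795],Rb,rate=.03); effector.release(); st()
env.movel(p+[0,0,.16],Rb,rate=.12)
env.reach(np.array([.56,-.06,.26]),Rb); s=st()
pic,d,W=wrist(); cv2.imwrite("pics/w7.png",pic[:,:,::-1]); tips("wrist","lid_grip","button_pivot","recess")
print("button",rect(W,(.61,-.06,.083),(.69,.06,.095)),"rail",rect(W,(.45,-.06,.097),(.6,.08,.12)))
m=np.all((W>(.44,-.04,.06))&(W<(.60,.06,.085)),-1);q=W[m]; print("panel plane",len(q),np.round(np.linalg.lstsq(np.c_[q[:,:2]-[.53,.01],np.ones(len(q))],q[:,2],rcond=None)[0],4))
print([None if solver.inverse_kinematics([.644,.0095,.079],tool(-.016+np.pi/2+a,0)) is None else 1 for a in (0,.05,.5,1,1.57)])
E
```

```text
t 38.23 tcp [0.5331 0.011  0.0795] w 0.0919 gf 0.0 F [-0.9 -0.4 -0.1] q [ 0.51  0.6  -0.76  1.95  0.57  0.82 -0.58]
t 39.62 tcp [ 0.5593 -0.06    0.259 ] w 0.0919 gf 0.0 F [ 0.2 -0.1 -0.9] q [ 0.74  0.43 -0.9   1.73  0.37  1.16 -0.28]
wrist lid_grip [([0.533, 0.014, 0.092], 0.55), ([0.535, 0.014, 0.068], 0.45)]
wrist button_pivot [([0.645, 0.014, 0.082], 0.76)]
wrist recess []
button (738, array([644.3,   9.6]), array([16.5, 66.2]), 3.6, np.float64(0.0872)) rail (1274, array([532.5,  10.4]), array([81.6, 20.2]), 89.4, np.float64(0.1053))
panel plane 9210 [-0.0007  0.0017  0.074 ]
[1, 1, 1, 1, 1]
```

View pics/w7.png

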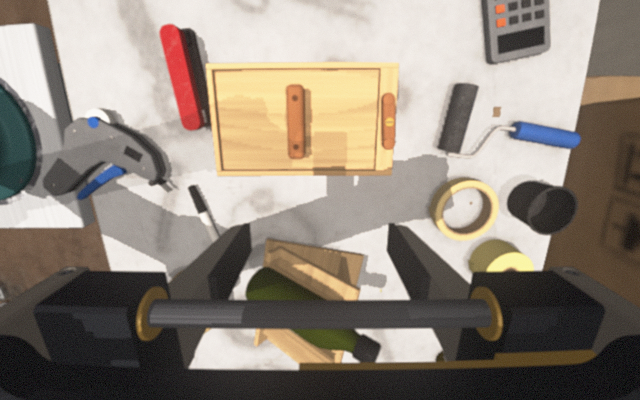

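The lid lies flush: the panel plane is level at 74.0 mm, and the rail is within 1 mm of the recess centre. The button at pixel (388,120) measures (0.644, 0.0096), so I'll turn it now.

```bash
python3 - <<'E'
from h import *
P=np.array([.6443,.0096,0]); a0=.05+np.pi/2
env.reach(P+[0,0,.14],tool(a0,0)); env.movel(P+[0,0,.0795],tool(a0,0),rate=.08); st()
effector.grasp(10); st()
end=np.pi-.016
for a in np.linspace(a0,end-.02,7)[1:]:
    env.movel(P+[0,0,.0795],tool(a,0),rate=.05); s=st(); print(round(a,2),np.round(s["moment"],2))
effector.release(); st()
env.movel(P+[0,0,.16],tool(a,0),rate=.1)
env.reach(np.array([.56,-.06,.27]),Rb); st()
pic,d,W=wrist(); cv2.imwrite("pics/w8.png",pic[:,:,::-1])
tips("wrist","lid_grip","button_pivot")
print("button",rect(W,(.58,-.06,.083),(.70,.06,.095)),"rail",rect(W,(.45,-.06,.097),(.57,.08,.12)))
m=np.all((W>(.44,-.04,.06))&(W<(.60,.06,.08)),-1);q=W[m]; print("panel plane",len(q),np.round(np.linalg.lstsq(np.c_[q[:,:2]-[.53,.01],np.ones(len(q))],q[:,2],rcond=None)[0],4))
E
```

```text
t 41.42 tcp [0.6446 0.0099 0.0798] w 0.0921 gf 0.0 F [-0.5  0.1 -0.1] q [ 0.45  0.76 -0.76  1.67  0.62  0.96 -0.49]
t 42.55 tcp [0.6446 0.0097 0.0795] w 0.0158 gf 10.0 F [ 1.8  0.1 -1. ] q [ 0.45  0.76 -0.76  1.67  0.62  0.96 -0.49]
t 42.95 tcp [0.6445 0.0096 0.0795] w 0.0159 gf 10.0 F [ 1.1 -0.2 -1.2] q [ 0.49  0.79 -0.81  1.67  0.67  0.98 -0.27]
1.87 [ 0.04 -0.4   0.08]
t 43.35 tcp [0.6444 0.0096 0.0795] w 0.0156 gf 10.0 F [ 2.2  0.2 -0.9] q [ 0.51  0.81 -0.86  1.67  0.71  1.   -0.06]
2.12 [-0.   -0.43  0.02]
t 43.75 tcp [0.6443 0.0095 0.0795] w 0.016 gf 10.0 F [ 0.9 -0.3 -0.6] q [ 0.54  0.83 -0.91  1.67  0.75  1.03  0.16]
2.36 [-0.01 -0.41  0.03]
t 44.15 tcp [0.6442 0.0095 0.0795] w 0.016 gf 10.0 F [1.  0.5 0.7] q [ 0.57  0.86 -0.96  1.67  0.8   1.05  0.38]
2.61 [-0.09 -0.31  0.03]
t 44.55 tcp [0.6442 0.0094 0.0795] w 0.0159 gf 10.0 F [-0.2 -1.   0.9] q [ 0.59  0.89 -1.01  1.67  0.84  1.08  0.6 ]
2.86 [-0.22 -0.18  0.01]
t 44.95 tcp [0.6442 0.0093 0.0795] w 0.0157 gf 10.0 F [-1.3 -1.8  1.3] q [ 0.61  0.91 -1.05  1.66  0.88  1.11  0.83]
3.11 [-0.42 -0.11  0.02]
t 46.13 tcp [0.6443 0.0096 0.0795] w 0.092 gf 0.0 F [ 0.1 -0.1  0.1] q [ 0.61  0.91 -1.05  1.66  0.88  1.11  0.83]
t 48.19 tcp [ 0.5598 -0.0598  0.2694] w 0.0919 gf 0.0 F [ 0.3 -0.5 -1. ] q [ 0.79  0.45 -0.97  1.71  0.4   1.19 -0.3 ]
wrist lid_grip [([0.531, 0.012, 0.093], 0.94)]
wrist button_pivot []
button (684, array([643.9,   9.7]), array([15.8, 67.1]), 89.5, np.float64(0.0872)) rail (1204, array([532.5,  10.1]), array([82.1, 20.1]), 89.5, np.float64(0.1053))
panel plane 8687 [-0.0006  0.0015  0.074 ]
```

View pics/w8.png

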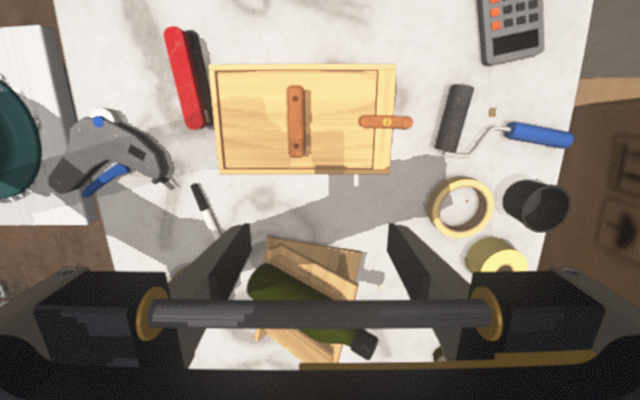

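The button now stands across the lid (pixels (360–412,122)), the lid is flush, and the robot touches nothing. I'm handing in.

```bash
python3 -c "
from station import *
print(workorder.finish_job())"
```

```text
the job is handed in; nothing more can be done
None
```

I handed in the job at about 48 s; by my last measurements the small bottle is on its rests with its cap toward the button, the lid slid in flush and the turn button is across it, but no verdict came back.

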